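# Bolt the cat-proof food chest

### The arm

A 6-joint arm with a two-finger parallel gripper is mounted at the origin on the work surface. World frame = base frame: x ahead of the robot, y to its left, z up, the work surface at z = 0. Lengths are in m, angles in rad, forces in N, time in s.
With the tool pointing down it reaches from about 0.275 to 0.85 m from the base axis. Payload 19 kg.
Tool frame: the origin (TCP) lies midway between the tips of the shut fingers; the grasp point (between the pads) lies 19 mm behind it; y points along the fingers, x is the direction in which the jaws open and shut, and the axes are right-handed (so a half turn about y gives the same grasp; the last joint's range is limited). The gripper opens to 85 mm and grips with 20 to 120 N. Pads are 22 mm wide; open, the fingers measure 114 mm over their backs; the gripper's body (76 mm by 85 mm) begins 54 mm behind the grasp point. The pads swing forward as they close: fully open they stand 13 mm farther back than shut.
Start: joints at [-1.257, 0.15, 1.437, -0, 1.554, -0.134], TCP at [0.249, -0.518, 0.231] pointing down, gripper open.
Joint ranges: [-2.8, 2.8], [-0.68, 2.1], [0.12, 2.68], [-1.39, 4.53], [0.16, 2.79], [-2.81, 2.81]. Speed limits (rad/s): [1.89, 1.89, 2.22, 3.01, 3.01, 3.01].

### API

Orientations are given as a unit quaternion [x, y, z, w].
In Python, from plant import status, eyes, ctrl gives the robot as it stands. The module is installed in compiled form; this text tells all that it offers.
- The arm moves only by the tool apply_moves, never from a script. Its argument "plan" is a list of rows, each an object of numbers: "rx", "ry", "rz": the turn, a rotation vector about the tool's x, y, z in rad; "x", "y", "z": the shift along the tool's x, y, z in units of 50 mm (1.0 is 50 mm); "jaw": the closure, from -1 (fully open) to 1 (shut). A call has 1 to 12 rows; each row is the pose to reach, as a shift and turn from the pose commanded when the call began, along the tool's axes at that moment; what a row does not reach only later rows make up. A row lasts 1/8 s, in which the tool goes at most 62.5 mm and 10.7 degrees, less where a joint would pass 70% of its speed; a pose out of reach is approached as far as the arm can. A call with a gripper value outside its range is refused whole. The fingers move at their own pace and stop on an object; "grip_force" is the grip in N (left out, the last holds). Time passes only in rows, so rows that repeat a pose let the fingers close. It gives the time, the measured TCP pose, the force and the opening at its end, in the units of the state.
- status.observe(): the state, without advancing time (a new reading comes with each control period).
- eyes.camera(name): name is "side" or "top"; returns (picture, depth): 400x640x3 uint8, blue, green, red; 400x640 float32, m along the optical axis (not along the pixel's ray), 0 where there is no reading.
- eyes.get_calibration(name): a dict with "vertical_fov" (degrees; the focal length in pixels is half the picture's height over the tangent of half this angle, whatever the lens; pixels are square), "cx", "cy" (the principal point, pixels), "k1" (the pictures are not rectified: a ray, as slopes to the right and down, at radius r is drawn at 1 + k1 r^2 times it, then the intrinsics apply), "rvec" (rotation vector, rad) and "tvec" (3), from world to camera coordinates, as OpenCV has them. Camera axes: x right, y down, z forward; pixel columns grow to the right and rows downward; lengths in m; the calibration is good to about 2 mm. A picture is of the moment at which its call begins. get_calibration takes no time and is no camera call.
- ctrl.hand_in(): hands the job in, once; it reports no verdict.
The state is a dict: "clock": time; "q": joint angles; "dq": joint speeds; "effort": joint torques, N m; "eef_pos": TCP position; "tool_rot": TCP orientation; "force": force on the tool from outside, world axes, zero at the start; "wrist_torque": the same for the moment, N m; "grip_width": finger opening in m.
Only numpy, scipy, OpenCV 4.12 (cv2) and the standard library are available. Lean on these libraries where they do the work, as an engineer would, in place of code of your own. Each camera call takes 0.05 s, during which the arm holds its last target.

### The job

Bolt the food chest shut: press the spring catch's long bar down with one fingertip, keep it held down while the other finger pushes the bolt's upright tab until the bolt is fully home, and only then let the catch spring back up behind it. Do not grasp or lift anything, leave the bowl, the jar and the tape where they stand, and finish clear of everything.

Things in the scene. Friction and masses are not known exactly. Their poses are not given: they have to be found in the camera images.
- chest: low plywood chest fixed to the desk, 300 (its x) x 440 (its y) x 130 mm high. Origin at the centre of its underside, z up. Its flat lid is 130 mm above the desk. The bolt lies on the lid along the chest's y and slides in the chest's +y direction into a keeper on the fixed strip at the +y end. Bolt rod, guides, plate and keeper are at most 17 mm above the lid.
- tab_top (a point): centre of the top face of the bolt's upright thumb tab; moves with the bolt; axes as the chest's. Steel tab 22 mm (chest x) x 10 mm (chest y), top 50 mm above the lid, standing on the 10 mm bolt rod. Push its -y face in the chest's +y direction; behind that face a finger has free space down to 17 mm above the lid.
- bar_top (a point): centre of the top face of the catch's press bar; moves with the catch; axes as the chest's. Aluminium bar parallel to the bolt, 120 mm long (chest y) x 22 mm wide, its centre line 60 mm to the chest's -x side of the tab's. Top 34 mm above the lid when up, 23 mm when down. Press it anywhere along its length; it goes straight down without tilting and a fingertip may slide along it.
- bar_start (a point): the -y end of the press bar, centre of its top edge; moves with the catch. It lies 52 mm behind (-y of) the tab's centre when the bolt is fully back; the other end lies 68 mm ahead of it, so the bar runs beside the tab over the whole stroke.
- bolt (a joint): slide of the bolt in m along the chest's +y: 0 = drawn back, 0.045 = fully home (hard stop); starts within 0 to 0.004. Friction about 2 N, no spring. With the catch up it is blocked at about 0.005, with it down it slides freely. If let up part-way the catch can block it again; from about 0.041 on the catch can spring up behind it and lock it.
- catch (a joint): downward travel of the spring catch in m: 0 = up (blocks the bolt), 0.011 = fully down (hard stop). It frees the bolt from about 0.006 on; 0.007 to 0.011 is good. Its spring pushes it back up with about 3 N at the top and 7 N fully down.
- bowl: bystander: white ceramic bowl, 96 mm across, 45 mm high, standing loose on the lid at its -y part. Origin at the centre of its underside.
- jar: bystander: clear jar with a black cap, 58 mm across, 82 mm high, standing loose on the lid at its -y part. Origin at the centre of its underside.
- tape: bystander: brown ring of parcel tape lying flat, 66 mm across, 22 mm high, loose on the lid on the chest's -x side of the catch. Origin at the centre of its underside.

How it is judged:
By the outcome, as a careful person would: the job done as asked, in the order asked, and still so for the second after the job is handed in, with the robot touching nothing.
It also fails if it takes over 35 s, if anything falls off the work surface, if the arm or the gripper's body presses on something with over 40 N, if the wrist force passes 120 N, or if a joint passes its speed limit or range.

## Working session

There is one attempt and no reset: what is moved stays moved. The work goes in short steps, Python scripts to look and compute and a tool call to move; the robot and the scene stay as the last step left them, time stands still between calls to the robot, and variables do not carry over. Pictures are saved under pics/ and viewed, and the job is handed in when it is done.

Besides the shell and the picture viewer there is one more tool, called after "Emit:" as a command line: name --argument value ..., lists and objects as JSON in quotes. apply_moves: Moves the arm, as the interface text tells. Its arguments: {"type":"object","properties":{"plan":{"type":"array"},"grip_force":{"type":"number"}},"required":["plan"]}

```bash
mkdir -p pics; ls; cat > h.py <<'E'
import numpy as np, cv2
from plant import status, eyes, ctrl
def cal(n):
    c=eyes.get_calibration(n); R=cv2.Rodrigues(np.array(c["rvec"],float))[0]; t=np.array(c["tvec"],float)
    f=200/np.tan(np.radians(c["vertical_fov"])/2)
    return c,R,t,f
def und(n,u,v):
    c,R,t,f=cal(n); x=(np.asarray(u,float)-c["cx"])/f; y=(np.asarray(v,float)-c["cy"])/f
    rd=np.hypot(x,y); r=rd.copy() if hasattr(rd,'copy') else rd
    for _ in range(30): r=rd/(1+c["k1"]*r*r)
    s=1/(1+c["k1"]*r*r)
    return x*s,y*s
def pt(n,u,v,d):
    c,R,t,f=cal(n); x,y=und(n,u,v); P=np.stack([x*d,y*d,np.asarray(d)*np.ones_like(x)],-1)
    return (P-t)@R
def ptz(n,u,v,z):
    c,R,t,f=cal(n); x,y=und(n,u,v); o=-t@R; D=np.stack([x,y,np.ones_like(x)],-1)@R
    return o+D*((z-o[2])/D[...,2])[...,None]
def proj(n,P):
    c,R,t,f=cal(n); p=np.asarray(P)@R.T+t; x=p[...,0]/p[...,2];y=p[...,1]/p[...,2]; s=1+c["k1"]*(x*x+y*y)
    return np.stack([x*s*f+c["cx"],y*s*f+c["cy"]],-1)
E
python3 - <<'E'
from h import *
s=status.observe(); print(s)
for n in("side","top"):
    print(eyes.get_calibration(n)); im,d=eyes.camera(n); cv2.imwrite(f"pics/{n}0.png",im); np.savez(f"{n}0.npz",im=im,d=d)
    c,R,t,f=cal(n); print(n,"cam at",-t@R)
E
```

```text
pics
{'clock': 0.0, 'q': array([-1.25698418e+00,  1.50988460e-01,  1.43803241e+00,  8.19871458e-06,
        1.55382980e+00, -1.34006244e-01]), 'dq': array([ 0.00088007,  0.00043449, -0.00053732,  0.00136238, -0.00067579,
       -0.00079938]), 'effort': array([ 2.58291648e-04, -7.13051105e+01, -5.70870709e+01, -1.82885119e-04,
        8.94001394e-03, -8.04631054e-05]), 'eef_pos': array([ 0.24887614, -0.51806327,  0.23067339]), 'tool_rot': array([-0.59825254,  0.37683657, -0.37615734,  0.59882698]), 'force': array([-0.78328582, -0.05557605,  0.92301901]), 'wrist_torque': array([-0.01504383,  0.01888772,  0.03421324]), 'grip_width': 0.0853055820731404}
{'vertical_fov': 54.46890370640101, 'cx': 314.3772537162087, 'cy': 200.49181705607964, 'k1': -0.06808915102199226, 'rvec': array([ 1.95021622, -0.82235171,  0.45853875]), 'tvec': array([-0.45111603,  0.31012536,  0.40493961])}
side cam at [ 0.18131079 -0.46705053  0.46113956]
{'vertical_fov': 42.865201717763036, 'cx': 325.74325449038395, 'cy': 201.5657964441876, 'k1': -0.03838729124308737, 'rvec': array([ 2.16983298, -2.03715128,  0.2173048 ]), 'tvec': array([-0.0900125 ,  0.58489693,  0.81521602])}
top cam at [ 0.4030347  -0.06630031  0.92084262]
```

View pics/side0.png

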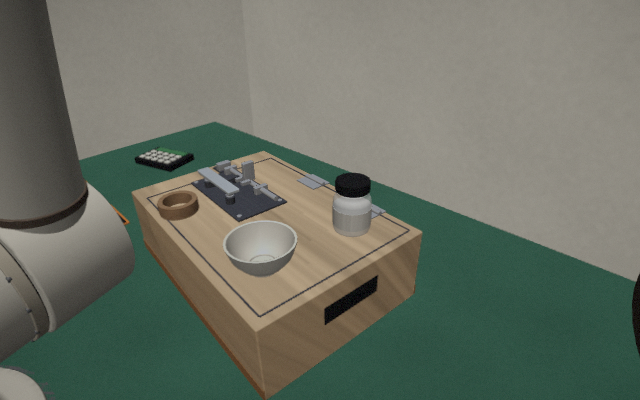

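View pics/top0.png

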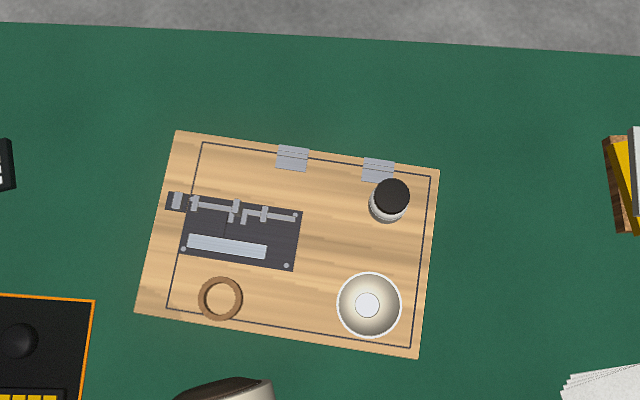

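The top view shows the lock plate around (180–300, 195–270), the bar at (187–267, 234–258), and the tape at (220, 298). The bowl is at (369, 304) and the jar at (390, 200). I'll zoom in for the tab.

```bash
python3 - <<'E'
from h import *
z=np.load("top0.npz"); im,d=z["im"],z["d"]
cr=im[180:280,155:315]; cv2.imwrite("pics/topc.png",cv2.resize(cr,None,fx=5,fy=5,interpolation=cv2.INTER_CUBIC))
v,u=np.mgrid[0:400,0:640]; P=pt("top",u,v,d)
h=P[...,2]; hc=h[180:280,155:315]
g=np.clip((hc-0.12)/0.07*255,0,255).astype(np.uint8); cv2.imwrite("pics/toph.png",cv2.resize(cv2.applyColorMap(g,cv2.COLORMAP_JET),None,fx=5,fy=5,interpolation=cv2.INTER_NEAREST))
z=np.load("side0.npz"); im,d2=z["im"],z["d"]
cr=im[145:225,125:295]; cv2.imwrite("pics/sidec.png",cv2.resize(cr,None,fx=4.7,fy=4.7,interpolation=cv2.INTER_CUBIC))
# lid corners
for n,p in (("a",(177,130)),("b",(439,170)),("c",(418,358)),("d",(134,312))): print(n,ptz("top",*p,0.13))
m=(h>0.1)&(h<0.145)&(u>140)&(u<430)&(v>130)&(v<350); print("lid h",np.median(h[m]))
E
```

```text
a [0.67979548 0.19803187 0.13      ]
b [ 0.63830662 -0.23305322  0.13      ]
c [ 0.3445398  -0.20684982  0.13      ]
d [0.38397439 0.22760578 0.13      ]
lid h 0.1298687106660162
```

View pics/topc.png

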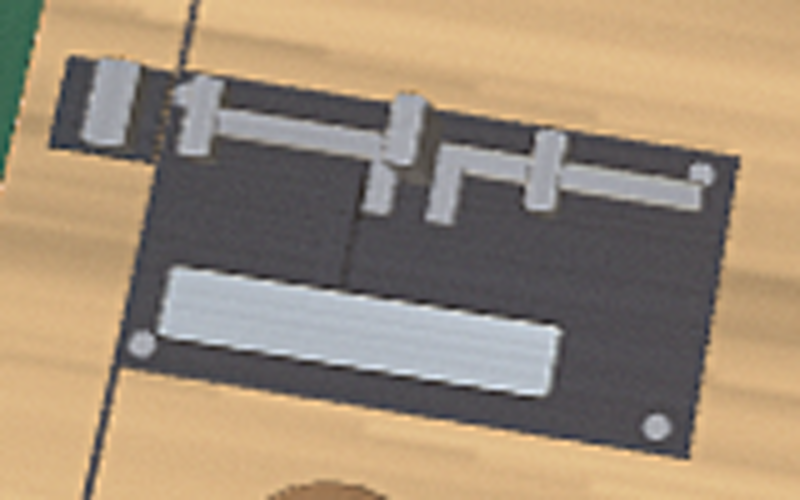

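View pics/toph.png

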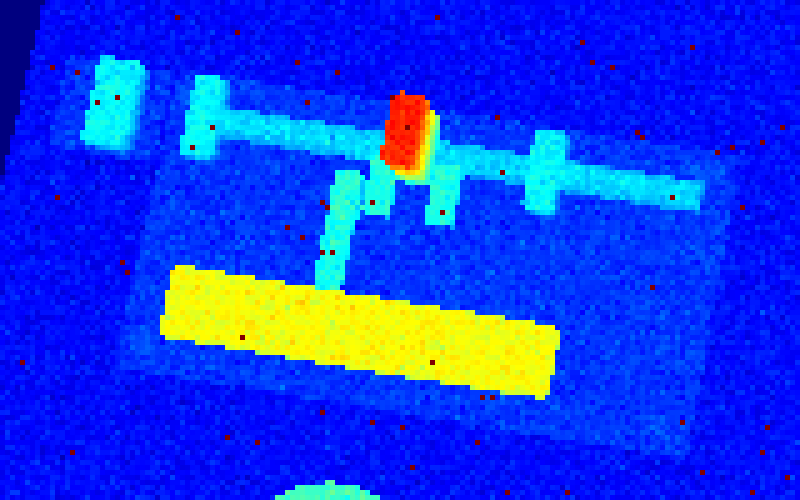

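View pics/sidec.png

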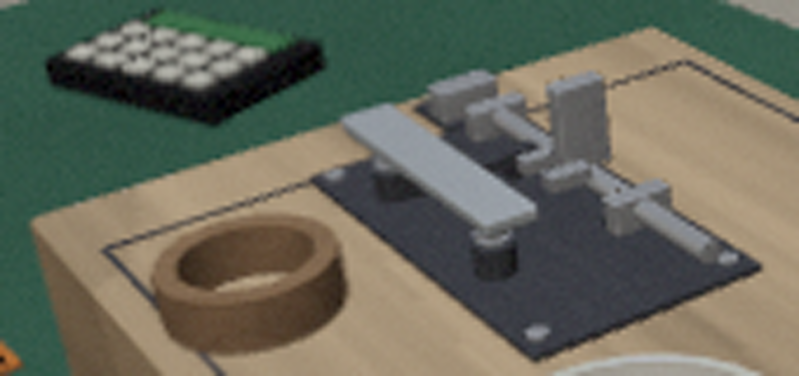

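```bash
python3 - <<'E'
from h import *
from scipy.spatial.transform import Rotation as Ro
z=np.load("top0.npz"); d=z["d"]; v,u=np.mgrid[0:400,0:640]; P=pt("top",u,v,d); h=P[...,2]
roi=(u>180)&(u<280)&(v>190)&(v<265)
def rect(m,name,zz):
    n,l,st,_=cv2.connectedComponentsWithStats(m.astype(np.uint8)); k=1+np.argmax(st[1:,4]); m=l==k
    uu,vv=u[m],v[m]; W=ptz("top",uu,vv,zz)[:,:2]
    r=cv2.minAreaRect((W*1000).astype(np.float32)); print(name,m.sum(),"h",np.median(h[m]),"mean",W.mean(0),"rect",r); return W
b=rect(roi&(abs(h-0.164)<0.006),"bar",.164)
t=rect(roi&(abs(h-0.18)<0.005),"tab",.18)
# chest lid yaw
m=(abs(h-0.13)<0.03)&(u>130)&(u<445)&(v>125)&(v<362)
rect(m,"lid",.13)
for n,a in(("bowl",(360,320)),):pass
s=status.observe(); A=Ro.from_quat(s["tool_rot"]).as_matrix(); print(A.round(3))
# side view measurement
z=np.load("side0.npz"); d2=z["d"]; P2=pt("side",u,v,d2); h2=P2[...,2]
roi2=(u>190)&(u<260)&(v>150)&(v<205)
for nm,zz,tol in(("bar",.164,.005),("tabtop",.18,.003)):
    m=roi2&(abs(h2-zz)<tol); W=P2[m]; print("side",nm,m.sum(),W.mean(0),np.median(W,0))
E
```

```text
bar 1163 h 0.16336387711735545 mean [0.49045193 0.08930348] rect ((490.4552307128906, 89.5211410522461), (118.80292510986328, 22.17770004272461), 84.56149291992188)
tab 99 h 0.178949566165811 mean [0.54947748 0.07927669] rect ((549.6337890625, 79.19495391845703), (10.597561836242676, 21.861621856689453), 81.98062896728516)
lid 46642 h 0.1298729663932126 mean [0.51047529 0.00638239] rect ((512.3294677734375, -2.3087158203125), (439.0257873535156, 300.9691162109375), 84.5972671508789)
[[ 0.433 -0.     0.901]
 [-0.901  0.001  0.433]
 [-0.001 -1.     0.   ]]
side bar 507 [0.49505952 0.08092047 0.16384395] [0.48926364 0.07641257 0.16428985]
side tabtop 45 [0.54838677 0.07747045 0.17934591] [0.54792999 0.07664744 0.17949911]
```

```bash
cat >> h.py <<'E'
from scipy.spatial.transform import Rotation as Ro
YAW=np.radians(-5.42); EX=np.array([np.cos(YAW),np.sin(YAW),0]); EY=np.array([-np.sin(YAW),np.cos(YAW),0])
TGT=np.stack([EX,[0,0,-1],EY],1)
TAB=np.array([.5497,.0793,.18])
def go(xyz):
    s=status.observe(); A=Ro.from_quat(s["tool_rot"]).as_matrix()
    print("units",(A.T@(np.array(xyz)-s["eef_pos"])/0.05).round(3),"rot",Ro.from_matrix(A.T@TGT).as_rotvec().round(4),"F",s["force"].round(2),"w",s["grip_width"],"t",s["clock"])
    r=s["eef_pos"]-TAB; print("rel tab ex,ey,z(lid)",(r@EX).round(4),(r@EY).round(4),(s["eef_pos"][2]-.13).round(4))
E
python3 -c "
from h import *
go([.5174,.0562,.30])"
```

```text
units [-8.03  -1.374  9.814] rot [-7.0000e-04 -1.0284e+00 -9.0000e-04] F [ 0.14 -0.31  0.31] w 0.08552409530731782 t 0.1
rel tab ex,ey,z(lid) -0.243 -0.6231 0.1008
```

Emit:
apply_moves --plan '[{"y":-1.0,"jaw":-0.08},{"x":-0.5,"y":-1.4,"z":0.6,"ry":-0.1,"jaw":-0.08},{"x":-1.2,"y":-1.4,"z":1.5,"ry":-0.2,"jaw":-0.08},{"x":-2.0,"y":-1.4,"z":2.4,"ry":-0.3,"jaw":-0.08},{"x":-2.8,"y":-1.4,"z":3.4,"ry":-0.4,"jaw":-0.08},{"x":-3.6,"y":-1.4,"z":4.4,"ry":-0.5,"jaw":-0.08},{"x":-4.4,"y":-1.4,"z":5.4,"ry":-0.6,"jaw":-0.08},{"x":-5.2,"y":-1.4,"z":6.4,"ry":-0.7,"jaw":-0.08},{"x":-6.0,"y":-1.4,"z":7.3,"ry":-0.8,"jaw":-0.08},{"x":-6.8,"y":-1.4,"z":8.3,"ry":-0.9,"jaw":-0.08},{"x":-7.5,"y":-1.4,"z":9.1,"ry":-0.97,"jaw":-0.08},{"x":-8.03,"y":-1.4,"z":9.8,"ry":-1.028,"jaw":-0.08}]' --grip_force 40

```text
invalid input at $.plan[0]: expected keys rx, ry, rz, x, y, z, jaw
```

```bash
python3 -c "
from h import *
go([.5174,.0562,.225])"
```

```text
units [-8.028  0.126  9.814] rot [-7.0000e-04 -1.0284e+00 -9.0000e-04] F [ 0.14 -0.31  0.31] w 0.08552409530731782 t 0.1
rel tab ex,ey,z(lid) -0.243 -0.6231 0.1008
```

Emit:
apply_moves --plan '[{"rx":0,"rz":0,"x":0,"y":-1.0,"z":0,"ry":0,"jaw":-0.08},{"rx":0,"rz":0,"x":-0.5,"y":-1.4,"z":0.6,"ry":-0.1,"jaw":-0.08},{"rx":0,"rz":0,"x":-1.2,"y":-1.4,"z":1.5,"ry":-0.2,"jaw":-0.08},{"rx":0,"rz":0,"x":-2.0,"y":-1.4,"z":2.4,"ry":-0.3,"jaw":-0.08},{"rx":0,"rz":0,"x":-2.8,"y":-1.4,"z":3.4,"ry":-0.4,"jaw":-0.08},{"rx":0,"rz":0,"x":-3.6,"y":-1.4,"z":4.4,"ry":-0.5,"jaw":-0.08},{"rx":0,"rz":0,"x":-4.4,"y":-1.4,"z":5.4,"ry":-0.6,"jaw":-0.08},{"rx":0,"rz":0,"x":-5.2,"y":-1.4,"z":6.4,"ry":-0.7,"jaw":-0.08},{"rx":0,"rz":0,"x":-6.0,"y":-1.4,"z":7.3,"ry":-0.8,"jaw":-0.08},{"rx":0,"rz":0,"x":-6.8,"y":-1.4,"z":8.3,"ry":-0.9,"jaw":-0.08},{"rx":0,"rz":0,"x":-7.5,"y":-1.4,"z":9.1,"ry":-0.97,"jaw":-0.08},{"rx":0,"rz":0,"x":-8.03,"y":-1.4,"z":9.8,"ry":-1.028,"jaw":-0.08}]' --grip_force 40

```text
clock: 1.6
eef_pos: [0.5172, 0.0582, 0.3011]
tool_rot: [-0.706, 0.032, -0.032, 0.706]
force: [0.8, -0.2, -0.5]
grip_width: 0.046
```

```bash
python3 -c "
from h import *
go([.5174,.0562,.225])"
```

```text
units [ 0.009  1.522 -0.041] rot [-0.0002  0.0032 -0.0003] F [ 0.81 -0.19 -0.47] w 0.04598778550590462 t 1.6
rel tab ex,ey,z(lid) -0.0304 -0.024 0.1711
```

Emit:
apply_moves --plan '[{"rx":0,"ry":0.003,"rz":0,"x":0,"y":0.6,"z":-0.04,"jaw":-0.08},{"rx":0,"ry":0.003,"rz":0,"x":0,"y":1.2,"z":-0.04,"jaw":-0.08},{"rx":0,"ry":0.003,"rz":0,"x":0,"y":1.5,"z":-0.04,"jaw":-0.08},{"rx":0,"ry":0.003,"rz":0,"x":0,"y":1.5,"z":-0.04,"jaw":-0.08},{"rx":0,"ry":0.003,"rz":0,"x":0,"y":1.5,"z":-0.04,"jaw":-0.08}]'

```text
clock: 2.22
eef_pos: [0.517, 0.0537, 0.2275]
tool_rot: [-0.706, 0.034, -0.035, 0.706]
force: [-0.2, -0.1, 0.5]
grip_width: 0.0462
```

```bash
python3 - <<'E'
from h import *
go([.5174,.0562,.20])
for n in("side","top"):
    im,d=eyes.camera(n); np.savez(f"{n}1.npz",im=im,d=d)
    if n=="side": im=cv2.resize(im[60:230,110:310],None,fx=4,fy=3.5,interpolation=cv2.INTER_CUBIC)
    cv2.imwrite(f"pics/{n}1.png",im)
E
```

```text
units [0.003 0.55  0.051] rot [-0.0002 -0.0036  0.0014] F [-0.24 -0.08  0.54] w 0.04617208663811858 t 2.225
rel tab ex,ey,z(lid) -0.0302 -0.0286 0.0975
```

View pics/side1.png

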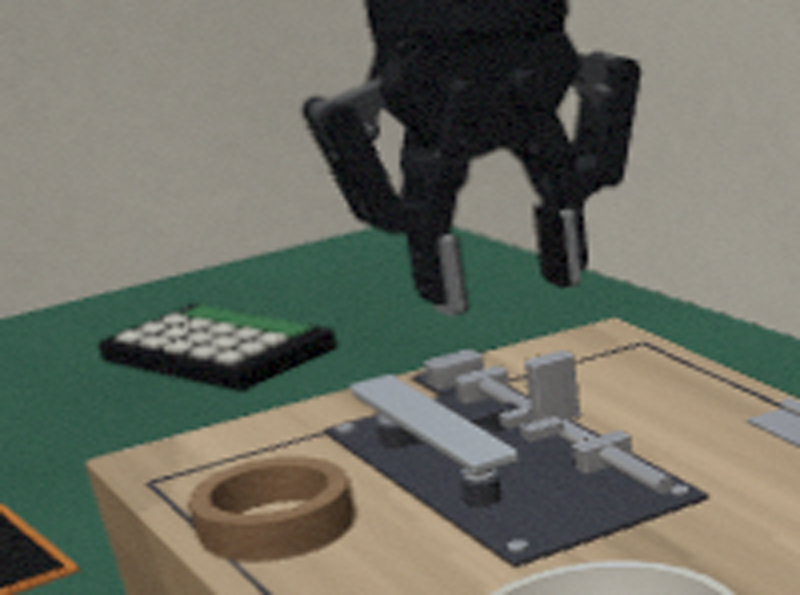

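View pics/top1.png

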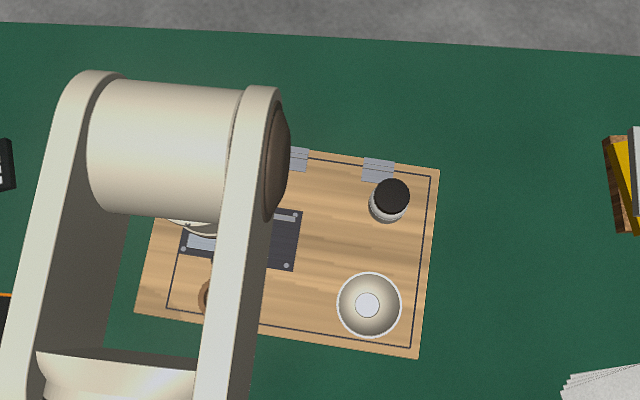

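```bash
python3 - <<'E'
from h import *
z=np.load("side1.npz"); d=z["d"]; v,u=np.mgrid[0:400,0:640]; P=pt("side",u,v,d)
s=status.observe(); c=s["eef_pos"]; print(c,s["clock"],s["dq"].round(3))
R=P-c; X=R@EX; Y=R@EY; Z=R[...,2]
m=(abs(X)<.07)&(abs(Y)<.05)&(Z>-.03)&(Z<.04)&(d>0)
for nm,mm in(("bar",m&(X<0)),("tab",m&(X>0))):
    k=np.sort(Z[mm]); print(nm,mm.sum(),"zmin",k[[0,3,10,30]].round(4))
    lo=mm&(Z<.02); print(" X",np.percentile(X[lo],[2,50,98]).round(4),"Y",np.percentile(Y[lo],[2,50,98]).round(4), "pix v max",v[mm].max(), "u",u[lo].min(),u[lo].max())
for off in((-.03,-.011,0),(.03,-.011,0),(-.023,-.011,0),(.0375,-.011,0),(-.0375,-.011,0)):
    print(off,proj("side",c+off[0]*EX+off[1]*EY+[0,0,off[2]]).round(1))
E
```

```text
[0.51697283 0.05368368 0.22740301] 2.325 [ 0.002  0.001  0.004  0.    -0.003  0.001]
bar 241 zmin [0.0036 0.0047 0.0057 0.0107]
 X [-0.0385 -0.0315 -0.0245] Y [-0.0123 -0.0077  0.0057] pix v max 149 u 214 226
tab 250 zmin [0.0027 0.0041 0.0054 0.0093]
 X [0.0207 0.0222 0.0335] Y [-0.0124 -0.0068  0.0093] pix v max 141 u 244 256
(-0.03, -0.011, 0) [224.1 152.1]
(0.03, -0.011, 0) [255.9 142.9]
(-0.023, -0.011, 0) [228. 151.]
(0.0375, -0.011, 0) [259.7 141.8]
(-0.0375, -0.011, 0) [219.9 153.4]
```

Emit:
apply_moves --plan '[{"rx":0,"ry":0,"rz":0,"x":0,"y":0.5,"z":0,"jaw":-0.08},{"rx":0,"ry":0,"rz":0,"x":0,"y":0.9,"z":0,"jaw":-0.08},{"rx":0,"ry":0,"rz":0,"x":0,"y":1.15,"z":0,"jaw":-0.08},{"rx":0,"ry":0,"rz":0,"x":0,"y":1.15,"z":0,"jaw":-0.08},{"rx":0,"ry":0,"rz":0,"x":0,"y":1.15,"z":0,"jaw":-0.08}]'

```text
clock: 2.95
eef_pos: [0.517, 0.0538, 0.1697]
tool_rot: [-0.706, 0.034, -0.035, 0.706]
force: [0.1, 0.4, 0.5]
grip_width: 0.0462
```

```bash
python3 - <<'E'
from h import *
go([.5174,.0562,.155])
for n in("side",):
    im,d=eyes.camera(n); np.savez(f"{n}2.npz",im=im,d=d)
    im=cv2.resize(im[110:220,150:290],None,fx=5.5,fy=5.4,interpolation=cv2.INTER_CUBIC)
    cv2.imwrite(f"pics/{n}2.png",im)
E
```

```text
units [0.003 0.295 0.049] rot [-0.0002 -0.0034  0.0011] F [0.1  0.37 0.49] w 0.04615039241811552 t 2.95
rel tab ex,ey,z(lid) -0.0302 -0.0285 0.0397
```

View pics/side2.png

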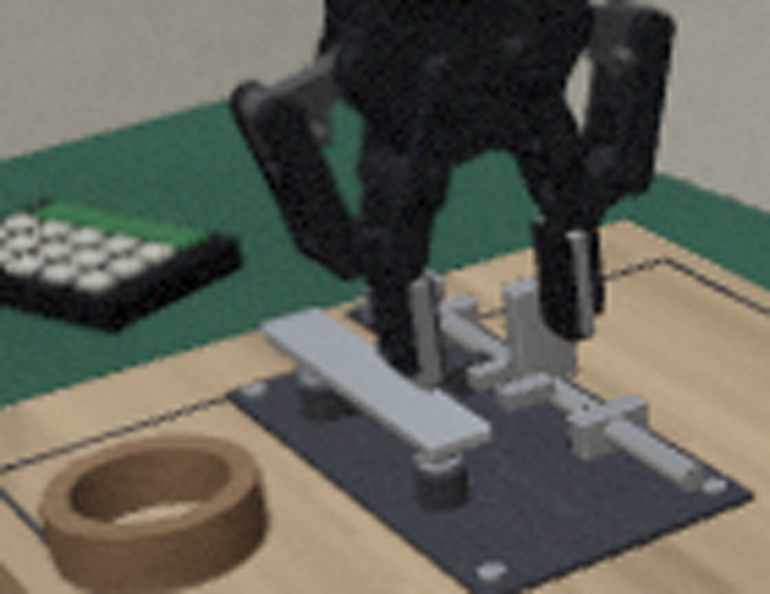

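```bash
python3 - <<'E'
from h import *
z=np.load("side2.npz"); im=z["im"]; d=z["d"]; v,u=np.mgrid[0:400,0:640]; P=pt("side",u,v,d)
s=status.observe(); c=s["eef_pos"]
B=np.array([.4905,.0895,.164])
big=cv2.resize(im[110:220,150:290],None,fx=5.5,fy=5.5,interpolation=cv2.INTER_CUBIC)
def dr(pts,col):
    q=(proj("side",np.array(pts))-[150,110]+.5)*5.5
    cv2.polylines(big,[q.astype(np.int32)],True,col,1)
dr([B+a*EX*.011+b*EY*.06 for a,b in((-1,-1),(1,-1),(1,1),(-1,1))],(0,0,255))
dr([TAB+a*EX*.011+b*EY*.005 for a,b in((-1,-1),(1,-1),(1,1),(-1,1))],(0,255,255))
for sx in(-1,1):
    dr([c+[0,0,.004]+sx*x*EX+y*EY*.011 for x,y in((.023,-1),(.0375,-1),(.0375,1),(.023,1))],(0,255,0))
cv2.imwrite("pics/ov2.png",big)
R=P-c; X=R@EX; Y=R@EY; Z=R[...,2]
m=(abs(X+.03)<.025)&(abs(Y)<.03)&(Z>-.01)&(Z<.03)&(d>0)
for lo,hi in((-.008,-.003),(-.003,.001),(.001,.004),(.004,.008),(.008,.012),(.012,.02)):
    k=m&(Z>lo)&(Z<hi); print(lo,k.sum(),np.percentile(X[k],[5,50,95]).round(4),np.percentile(Y[k],[5,50,95]).round(4),np.median(im[k],0))
E
```

```text
-0.008 200 [-0.0406 -0.0319 -0.0213] [-0.0255 -0.0038  0.0257] [171. 164. 157.]Traceback (most recent call last):
  File "<stdin>", line 17, in <module>
    return _quantile_unchecked(
        a, q, axis, out, overwrite_input, method, keepdims, weights)
    return _ureduce(a,
                    func=_quantile_ureduce_func,
    ...<5 lines>...
                    overwrite_input=overwrite_input,
                    method=method)
    r = func(a, **kwargs)
    result = _quantile(arr,
                       quantiles=q,
    ...<2 lines>...
                       out=out,
                       weights=wgt)
    slices_having_nans = np.isnan(arr[-1, ...])
                                  ~~~^^^^^^^^^
IndexError: index -1 is out of bounds for axis 0 with size 0
```

View pics/ov2.png

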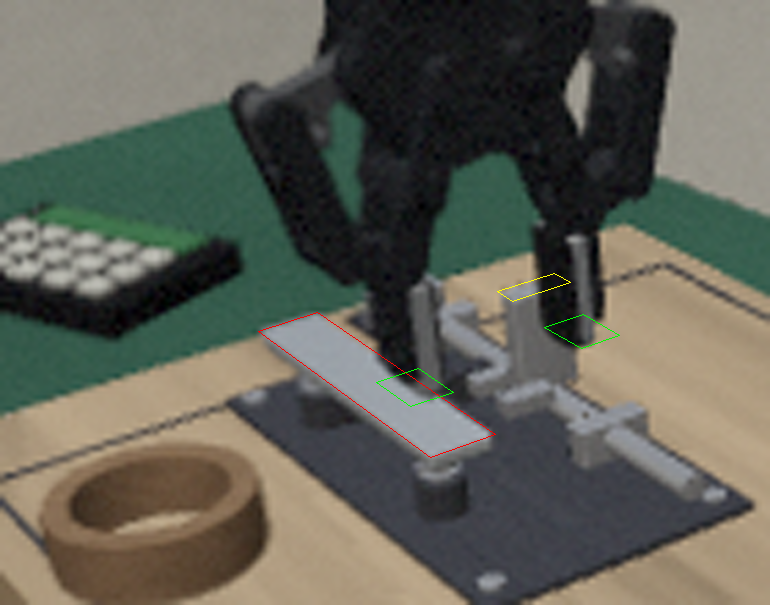

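Emit:
apply_moves --plan '[{"rx":0,"ry":0,"rz":0,"x":0,"y":0.1,"z":0,"jaw":-0.08},{"rx":0,"ry":0,"rz":0,"x":0,"y":0.2,"z":0,"jaw":-0.08},{"rx":0,"ry":0,"rz":0,"x":0,"y":0.26,"z":0,"jaw":-0.08},{"rx":0,"ry":0,"rz":0,"x":0,"y":0.26,"z":0,"jaw":-0.08},{"rx":0,"ry":0,"rz":0,"x":0,"y":0.26,"z":0,"jaw":-0.08}]'

```text
clock: 3.62
eef_pos: [0.5167, 0.0538, 0.1561]
tool_rot: [-0.706, 0.035, -0.035, 0.706]
force: [1.3, -0.7, 5.7]
grip_width: 0.0456
```

Emit:
apply_moves --plan '[{"rx":0,"ry":0,"rz":0,"x":0,"y":0.06,"z":0,"jaw":-0.08},{"rx":0,"ry":0,"rz":0,"x":0,"y":0.06,"z":0,"jaw":-0.08},{"rx":0,"ry":0,"rz":0,"x":0,"y":0.06,"z":0,"jaw":-0.08}]'

```text
clock: 4.0
eef_pos: [0.5167, 0.0538, 0.1532]
tool_rot: [-0.706, 0.034, -0.035, 0.706]
force: [0.7, -0.1, 6.3]
grip_width: 0.0463
```

```bash
python3 - <<'E'
from h import *
go([.5174,.0562,.150])
im,d=eyes.camera("side"); np.savez("side3.npz",im=im,d=d); v,u=np.mgrid[0:400,0:640]; P=pt("side",u,v,d)
B=np.array([.4905,.0895,.164]); R=P-B; X=R@EX; Y=R@EY
m=(abs(X)<.009)&(abs(Y+.0)<.055)&(P[...,2]>.148)&(P[...,2]<.168)&(im.min(2)>110); print("bar z",m.sum(),np.median(P[m][:,2]),np.percentile(P[m][:,2],[10,90]))
z=np.load("side2.npz");P2=pt("side",u,v,z["d"]);R=P2-B; X=R@EX; Y=R@EY
m=(abs(X)<.009)&(abs(Y+.0)<.055)&(P2[...,2]>.148)&(P2[...,2]<.168)&(z["im"].min(2)>110); print("before",m.sum(),np.median(P2[m][:,2]))
big=cv2.resize(im[110:220,150:290],None,fx=5.5,fy=5.4,interpolation=cv2.INTER_CUBIC); cv2.imwrite("pics/side3.png",big)
E
```

```text
units [0.008 0.063 0.05 ] rot [-0.0001 -0.0034  0.0005] F [ 0.65 -0.12  6.26] w 0.046283714835290764 t 4.0
rel tab ex,ey,z(lid) -0.0304 -0.0285 0.0232
bar z 218 0.1561558932113511 [0.15547358 0.1567531 ]
before 277 0.1644817033776884
```

View pics/side3.png

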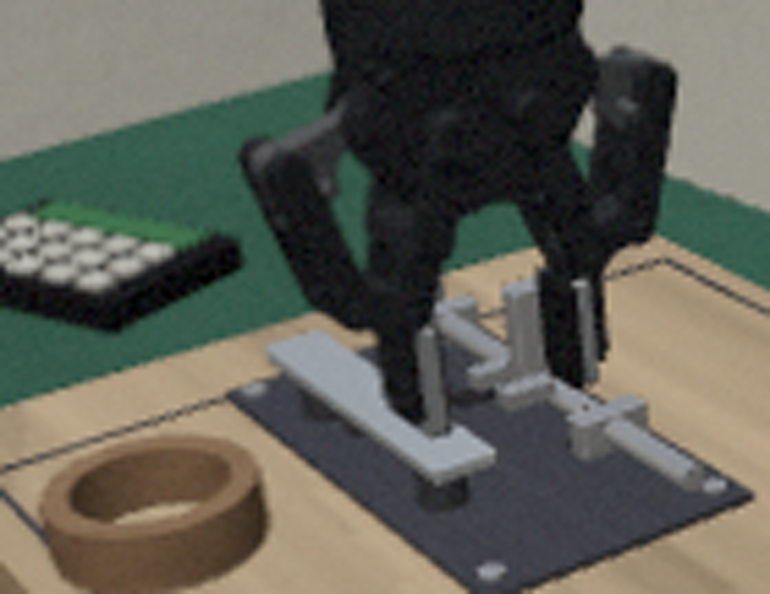

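Emit:
apply_moves --plan '[{"rx":0,"ry":0,"rz":0,"x":0,"y":0.025,"z":0,"jaw":-0.08},{"rx":0,"ry":0,"rz":0,"x":0,"y":0.025,"z":0.1,"jaw":-0.08},{"rx":0,"ry":0,"rz":0,"x":0,"y":0.025,"z":0.2,"jaw":-0.08},{"rx":0,"ry":0,"rz":0,"x":0,"y":0.025,"z":0.3,"jaw":-0.08},{"rx":0,"ry":0,"rz":0,"x":0,"y":0.025,"z":0.4,"jaw":-0.08},{"rx":0,"ry":0,"rz":0,"x":0,"y":0.025,"z":0.5,"jaw":-0.08},{"rx":0,"ry":0,"rz":0,"x":0,"y":0.025,"z":0.5,"jaw":-0.08}]'

```text
clock: 4.92
eef_pos: [0.5192, 0.0785, 0.1519]
tool_rot: [0.706, -0.034, 0.035, -0.706]
force: [0.4, -2.4, 6.8]
grip_width: 0.046
```

```bash
cat > look.py <<'E'
from h import *
import sys
k=sys.argv[1]
go([.5174,.0562,.150])
im,d=eyes.camera("side"); np.savez(f"side{k}.npz",im=im,d=d); v,u=np.mgrid[0:400,0:640]; P=pt("side",u,v,d)
B=np.array([.4905,.0895,.164]); R=P-B; X=R@EX; Y=R@EY
m=(abs(X)<.009)&(abs(Y+.0)<.055)&(P[...,2]>.148)&(P[...,2]<.168)&(im.min(2)>110); print("bar z",m.sum(),np.median(P[m][:,2]))
big=cv2.resize(im[110:220,150:290],None,fx=5.5,fy=5.4,interpolation=cv2.INTER_CUBIC); cv2.imwrite(f"pics/side{k}.png",big)
E
python3 look.py 4
```

```text
units [ 0.007  0.039 -0.448] rot [ 0.0006 -0.0032  0.0005] F [ 0.36 -2.43  6.81] w 0.046006784069433336 t 4.925
rel tab ex,ey,z(lid) -0.0303 -0.0036 0.0219
bar z 222 0.1548586227096208
```

View pics/side4.png

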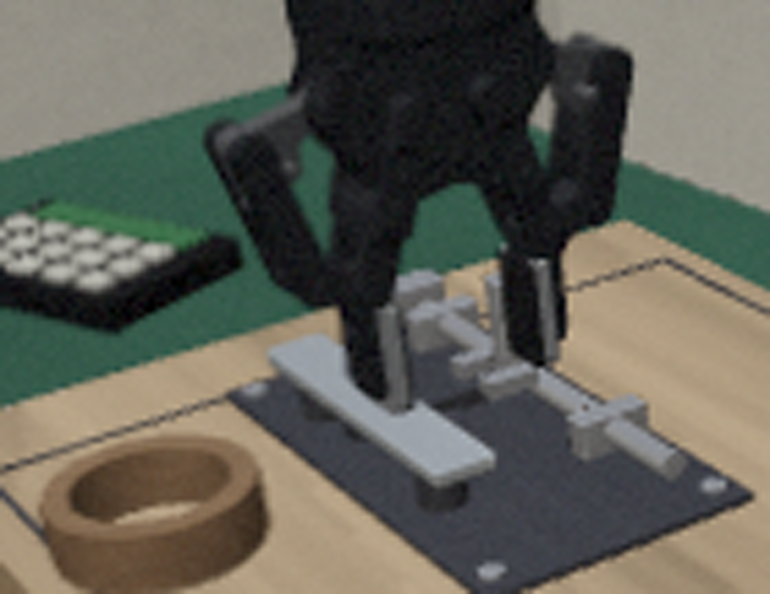

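Emit:
apply_moves --plan '[{"rx":0,"ry":0,"rz":0,"x":0,"y":0,"z":0.1,"jaw":-0.08},{"rx":0,"ry":0,"rz":0,"x":0,"y":0,"z":0.2,"jaw":-0.08},{"rx":0,"ry":0,"rz":0,"x":0,"y":0,"z":0.3,"jaw":-0.08},{"rx":0,"ry":0,"rz":0,"x":0,"y":0,"z":0.4,"jaw":-0.08},{"rx":0,"ry":0,"rz":0,"x":0,"y":0,"z":0.48,"jaw":-0.08},{"rx":0,"ry":0,"rz":0,"x":0,"y":0,"z":0.54,"jaw":-0.08},{"rx":0,"ry":0,"rz":0,"x":0,"y":0,"z":0.54,"jaw":-0.08}]'

```text
clock: 5.85
eef_pos: [0.5218, 0.1053, 0.152]
tool_rot: [0.707, -0.034, 0.035, -0.706]
force: [-1.1, -3.5, 6.7]
grip_width: 0.046
```

```bash
python3 look.py 5
```

```text
units [ 0.009  0.04  -0.985] rot [ 0.0007 -0.0033  0.0004] F [-1.11 -3.48  6.69] w 0.045974319292896214 t 5.85
rel tab ex,ey,z(lid) -0.0302 0.0232 0.022
bar z 230 0.15483619804846882
```

View pics/side5.png

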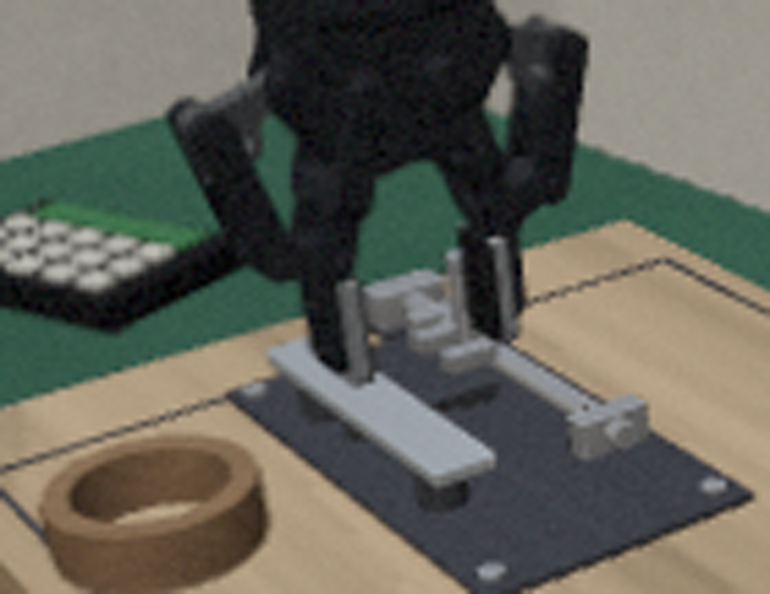

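Emit:
apply_moves --plan '[{"rx":0,"ry":0,"rz":0,"x":0,"y":0,"z":0.04,"jaw":-0.08},{"rx":0,"ry":0,"rz":0,"x":0,"y":0,"z":0.06,"jaw":-0.08},{"rx":0,"ry":0,"rz":0,"x":0,"y":0,"z":0.06,"jaw":-0.08}]'

```text
clock: 6.28
eef_pos: [0.5221, 0.108, 0.1519]
tool_rot: [0.707, -0.035, 0.035, -0.706]
force: [-1.7, -6.0, 7.0]
grip_width: 0.046
```

Emit:
apply_moves --plan '[{"rx":0,"ry":0,"rz":0,"x":0,"y":0,"z":0.02,"jaw":-0.08},{"rx":0,"ry":0,"rz":0,"x":0,"y":0,"z":0.02,"jaw":-0.08}]'

```text
clock: 6.52
eef_pos: [0.5222, 0.109, 0.152]
tool_rot: [0.707, -0.035, 0.035, -0.706]
force: [-2.2, -5.4, 7.0]
grip_width: 0.046
```

Emit:
apply_moves --plan '[{"rx":0,"ry":0,"rz":0,"x":0,"y":0,"z":0.02,"jaw":-0.08},{"rx":0,"ry":0,"rz":0,"x":0,"y":0,"z":0.02,"jaw":-0.08}]'

```text
clock: 6.78
eef_pos: [0.5222, 0.1094, 0.152]
tool_rot: [0.707, -0.035, 0.035, -0.706]
force: [-1.9, -11.1, 8.1]
grip_width: 0.0461
```

Emit:
apply_moves --plan '[{"rx":0,"ry":0,"rz":0,"x":0,"y":0,"z":0.03,"jaw":-0.08},{"rx":0,"ry":0,"rz":0,"x":0,"y":0,"z":0.03,"jaw":-0.08}]'

```text
clock: 7.02
eef_pos: [0.5222, 0.1096, 0.152]
tool_rot: [0.708, -0.035, 0.035, -0.705]
force: [-5.0, -22.6, 9.7]
grip_width: 0.046
```

```bash
python3 look.py 6
```

```text
units [ 0.01   0.045 -1.073] rot [ 0.0044 -0.0047  0.    ] F [ -5.   -22.61   9.73] w 0.04600116036761639 t 7.025
rel tab ex,ey,z(lid) -0.0302 0.0276 0.022
bar z 233 0.1549627739553563
```

View pics/side6.png

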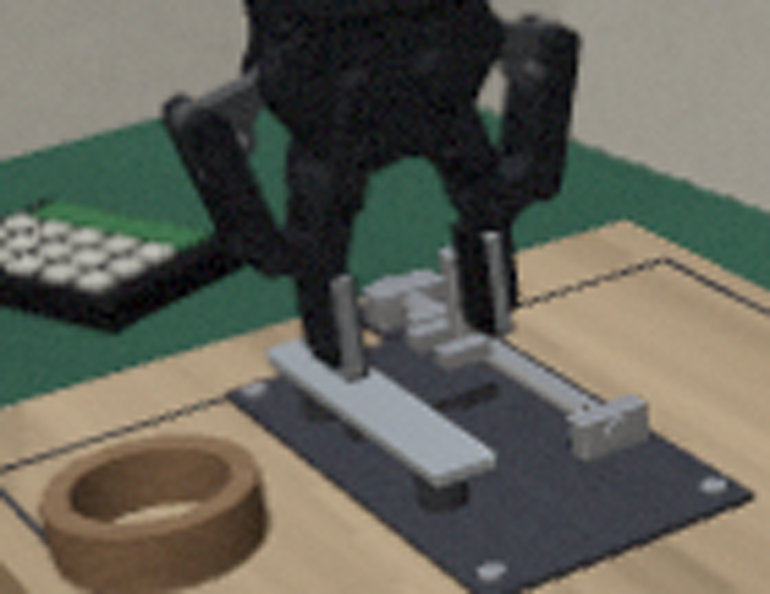

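Emit:
apply_moves --plan '[{"rx":0,"ry":0,"rz":0,"x":0,"y":0,"z":-0.05,"jaw":-0.08},{"rx":0,"ry":0,"rz":0,"x":0,"y":0,"z":-0.08,"jaw":-0.08},{"rx":0,"ry":0,"rz":0,"x":0,"y":0,"z":-0.08,"jaw":-0.08},{"rx":0,"ry":0,"rz":0,"x":0,"y":-0.1,"z":-0.08,"jaw":-0.08},{"rx":0,"ry":0,"rz":0,"x":0,"y":-0.25,"z":-0.08,"jaw":-0.08},{"rx":0,"ry":0,"rz":0,"x":0,"y":-0.5,"z":-0.08,"jaw":-0.08},{"rx":0,"ry":0,"rz":0,"x":0,"y":-1.0,"z":-0.08,"jaw":-0.08},{"rx":0,"ry":0,"rz":0,"x":0,"y":-1.8,"z":-0.08,"jaw":-0.08},{"rx":0,"ry":0,"rz":0,"x":0,"y":-2.6,"z":-0.08,"jaw":-0.08},{"rx":0,"ry":0,"rz":0,"x":0,"y":-2.6,"z":-0.08,"jaw":-0.08},{"rx":0,"ry":0,"rz":0,"x":0,"y":-2.6,"z":-0.08,"jaw":-0.08}]'

```text
clock: 8.45
eef_pos: [0.5217, 0.108, 0.2813]
tool_rot: [0.706, -0.035, 0.034, -0.706]
force: [-0.3, 0.7, -0.6]
grip_width: 0.046
```

```bash
python3 look.py 7
```

```text
units [ 0.017  2.625 -1.039] rot [ 0.0001 -0.0034 -0.0006] F [-0.28  0.74 -0.62] w 0.04596709958172454 t 8.45
rel tab ex,ey,z(lid) -0.0306 0.0259 0.1513
bar z 292 0.1644549096179635
```

View pics/side7.png

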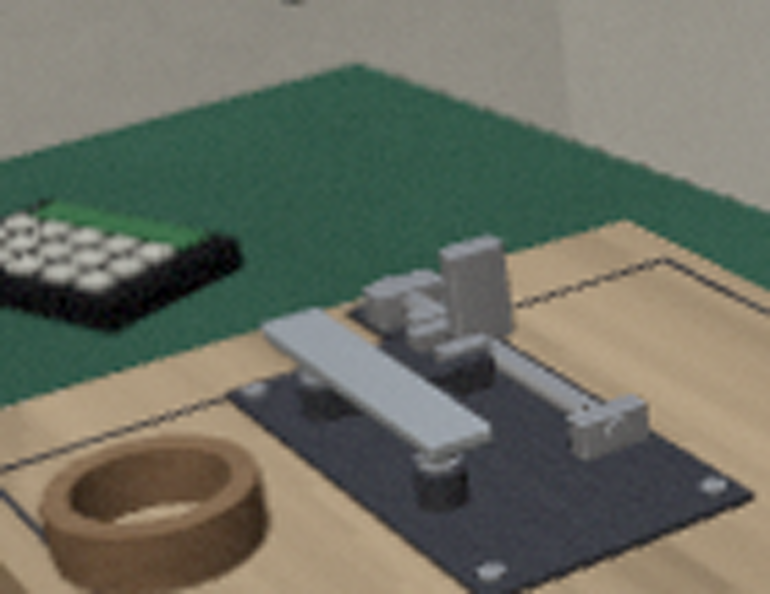

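```bash
python3 - <<'E'
from h import *
v,u=np.mgrid[0:400,0:640]
def tab(k):
    P=pt("side",u,v,np.load(f"side{k}.npz")["d"]); R=P-TAB; X=R@EX;Y=R@EY;Z=R[...,2]
    m=(abs(X)<.014)&(abs(Z)<.003)&(Y>-.02)&(Y<.06); m2=(abs(X)<.009)&(Z<-.008)&(Z>-.025)&(Y>-.02)&(Y<.06)
    print(k,m.sum(),np.median(Y[m]),"face",m2.sum(),np.median(Y[m2]))
tab("0");tab("7")
a=np.load("side0.npz")["im"].astype(int);b=np.load("side7.npz")["im"].astype(int)
for nm,(x0,x1,y0,y1) in dict(bowl=(222,300,220,275),jar=(330,375,172,238),tape=(155,200,190,220)).items(): print(nm,abs(a-b)[y0:y1,x0:x1].mean())
E
```

```text
0 45 -0.002902336653096872 face 75 -0.004118186783831855
7 36 0.039522057981856464 face 71 0.03821535949916349
bowl 2.5009324009324008
jar 3.126374859708193
tape 2.6738271604938273
```

```bash
python3 -c "
from h import *
s=status.observe(); print(s['clock'],s['force'],abs(s['dq']).max()); print(ctrl.hand_in())"
```

```text
8.5 [0.06854176 0.1855432  0.08354474] 0.006599231216376301
the job is handed in; nothing more can be done
None
```

The chest is bolted. I pressed the catch bar down about 9.5 mm with one fingertip. Holding it there, I pushed the tab with the other finger until it met the hard stop at about 23 N. I then eased off the push and lifted straight up, which let the catch spring back behind the bolt.

My last checks, made with the side camera before handing in at 8.5 s:
- **Bolt:** the tab moved 42.4 mm from a start I estimated at 3 mm, so it sits at about 45 mm, fully home.
- **Catch:** the bar top reads 34.5 mm above the lid, the same as before I pressed it.
- **Bystanders:** the bowl, jar and tape show no change from the first image.
- **Robot:** the tool is about 0.1 m above everything, at rest, with about 0 N on it.

No check failed or disagreed. The arm blocked the top camera at the end, so the final checks rest on the side camera and the force reading.

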